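# Find the loose bolt of the clamp base and hold its keeper open

## Robot

A 7-joint arm with a two-finger parallel gripper is mounted at the origin on a cart in front of the work surface, level with it; the furniture and walls round the work are solid. World frame = base frame: x ahead of the robot, y to its left, z up, the work surface at z = 0. Lengths are in m, angles in rad, forces in N, time in s.
With the tool pointing down it reaches from about 0.35 to 0.9 m from the base axis. Payload 8.1 kg.
Tool frame: the origin (TCP) lies at the centre of the arm's flange, where the gripper is bolted on; the fingertips stand 178 mm ahead of it and the grasp point (between the pads) lies 159 mm ahead of it; y points along the fingers, z is the direction in which the jaws open and shut, and the axes are right-handed (so a half turn about y gives the same grasp; the last joint's range is limited). The gripper opens to 92 mm and grips with 3 to 60 N. Pads are 19 mm wide; open, the fingers measure 130 mm over their backs; the gripper's body (75 mm by 190 mm) begins 47 mm behind the grasp point.
Start: joints at [1.083, 0.434, 0.025, 1.573, -0.012, 1.134, -0.075], TCP at [0.235, -0.579, 0.405] pointing down, gripper open.
Joint ranges: [-2.62, 2.62], [-0.44, 2.09], [-1.27, 1.32], [0.08, 2.57], [-1.32, 4.46], [0.12, 2], [-2.74, 2.74]. Speed limits (rad/s): [2.22, 2.22, 3.01, 3.01, 3.14, 3.14, 3.14].

## Interface

Orientations are given as a unit quaternion [x, y, z, w].
In Python, from station import manip, snapshot, find_in gives the robot as it stands.
- The arm moves only by the shell command python3 -m creep 'ROWS' [OPENING] [FORCE]. ROWS is JSON, a list of rows, each a list of 2 entries, a list of its own where there are three numbers: the shift along the world's x, y, z in cm, then the turn about the world's z in rad. A call has 1 to 8 rows; each row shifts and turns the pose as measured when the row begins; what a row does not reach is not made up. A row lasts 1/8 s, in which the tool goes at most 62.5 mm and 10.7 degrees, less where a joint would pass 70% of its speed; a pose out of reach is approached as far as the arm can. A call with a gripper value outside its range is refused whole. OPENING is the opening, from -1 (shut) to 1 (fully open), set as the call begins (- or left out, the last holds). The fingers move at their own pace and stop on an object; FORCE is the grip in N (left out, the last holds). Time passes only in rows, so rows that do not move let the fingers close. It gives the time, the measured TCP pose, the force and the opening at its end, in the units of the state.
- manip.get_state(): the state, without advancing time (a new reading comes with each control period).
- snapshot(name): name is "scene" or "top"; returns a dict with "color" (384x512x3 uint8, red, green, blue), "depth" (384x512 float32, m along the optical axis (not along the pixel's ray), 0 where there is no reading), "fx", "fy", "cx", "cy" (pixels), "D" ([k1, k2, p1, p2, k3] as OpenCV has them; the pictures are not rectified), "eye" and "orientation" of the camera in the world. Camera axes: x right, y down, z forward; pixel columns grow to the right and rows downward; lengths in m; the calibration is good to about 2 mm. A picture is of the moment at which its call begins.
- manip.finish_job(): hands the job in, once; it reports no verdict.
Trained networks look in a picture, given as the dict that the camera call returned (one of the last four; its "shot" number tells which), for a name from the list of things; names that differ only in an ending like _2 or _b are one class to them, and where a whole thing is asked for, a point or a joint stands for the part that bears it (a point fixed in the world has none). Each returns a list of dicts, best first, with "conf" (0 to 1); they miss things now and then, are a little off and sometimes report something else, mostly with a low value. They report only what shows in the picture. A call takes as long as a camera call.
- find_in(picture, thing): "centre" ([x, y, z] in m, in the coordinates of the camera as it stood for that picture, good to about 4 mm: the middle of the surface that is visible of it).
The state is a dict: "clock": time; "joint_pos": joint angles; "joint_vel": joint speeds; "joint_torque": joint torques, N m; "ee_pos": TCP position; "eef_rot": TCP orientation; "force": force on the tool from outside, world axes, zero at the start; "wrist_torque": the same for the moment, N m; "width": finger opening in m.
Only numpy, scipy, OpenCV 4.12 (cv2) and the standard library are available. Lean on these libraries where they do the work, as an engineer would, in place of code of your own. Each camera call takes 0.05 s, during which the arm holds its last target. There are 200 camera calls.

## Task

Slide the red-headed locating pin from its grey stand fully home into the brass-edged hole of the clamp base, then tap the three bolts with the fingertips one after the other, left to right, to find the one that gives under the tap. Lift the blue hinged keeper of that loose bolt well open (about 60 degrees) so that a colleague can get at it, and finish while still holding it open; keep the other two keepers shut, the pin home and the loupe, the vial and the steel tweezers beside the base where they are.

Things in the scene. Friction and masses are not known exactly. Their poses are not given: they have to be found in the camera images.
- base: aluminium clamp base, a fixed plate 136 (x) x 280 (y) x 24 mm; origin at the centre of its underside on the bench, x away from the robot, y along the row of bolts to the left, z up. Its yaw changes by up to 0.3 rad. Three alike bolts with blue hinged keepers stand on it in a row along y, 100 mm apart
- base_hole0 (a point): centre of the mouth of the brass-edged hole for the pin, level with the plate's top (24 mm above the bench), at x 46, y 50 mm in the base's frame, behind the row of bolts. Diameter 13.6 mm with a 2 mm chamfer, straight through the plate (24 mm deep)
- pin: loose pin, 60 g, 48 mm high: steel shank 12 mm thick, 18 mm long, foot chamfered; above it a red collar 21 mm wide, 4 mm high, then a red round grip 17 mm thick, 22 to 48 mm above the foot. Origin at the centre of the foot, z up. It starts upright in the stand, collar on the stand's top (foot 2 mm above the bench). Fully home, its collar lies on the plate: foot 18 mm below the hole's mouth
- stand: fixed grey block 56 x 56 x 20 mm with a 14 mm hole in the middle in which the pin is parked; origin at the centre of its underside
- bolt_a (a joint): how far one of the three bolts is pressed down (m), 0 untouched. They look alike; a tight bolt gives less than 1 mm (stop at 4 N), the one loose bolt sinks 6 mm (1 N to start, stop at 3.4 N) and springs back. A tap of about 5 N from above with the closed fingertips shows it. Which letter stands at which place is not told and changes
- bolt_b (a joint): the same for another bolt
- bolt_c (a joint): the same for the third bolt
- bolt_left (a point): centre of the top of the leftmost (+y) bolt's untouched head, a dark steel hexagon 17 mm wide, 50 mm above the bench; it stands 14 mm above its keeper through the keeper's 21 x 33 mm opening. Axes along the base's; fixed to the base: it does not sink with the bolt
- tab_left (a point): centre of the upright grip tab of the leftmost (+y) bolt's keeper while shut, 50 mm in front (-x of the base) of the bolt and 45 mm above the bench. The tab is 18 (x) x 10 (y) x 20 mm, to be pinched across y; below it a 10 mm wide neck, free space beside it down to the plate. Fixed to the base: it does not follow the keeper
- bolt_middle (a point): centre of the top of the middle bolt's untouched head, a dark steel hexagon 17 mm wide, 50 mm above the bench; it stands 14 mm above its keeper through the keeper's 21 x 33 mm opening. Axes along the base's; fixed to the base: it does not sink with the bolt
- tab_middle (a point): centre of the upright grip tab of the middle bolt's keeper while shut, 50 mm in front (-x of the base) of the bolt and 45 mm above the bench. The tab is 18 (x) x 10 (y) x 20 mm, to be pinched across y; below it a 10 mm wide neck, free space beside it down to the plate. Fixed to the base: it does not follow the keeper
- bolt_right (a point): centre of the top of the rightmost (-y) bolt's untouched head, a dark steel hexagon 17 mm wide, 50 mm above the bench; it stands 14 mm above its keeper through the keeper's 21 x 33 mm opening. Axes along the base's; fixed to the base: it does not sink with the bolt
- tab_right (a point): centre of the upright grip tab of the rightmost (-y) bolt's keeper while shut, 50 mm in front (-x of the base) of the bolt and 45 mm above the bench. The tab is 18 (x) x 10 (y) x 20 mm, to be pinched across y; below it a 10 mm wide neck, free space beside it down to the plate. Fixed to the base: it does not follow the keeper
- keeper_a (a joint): opening (rad) of the keeper of bolt_a, a blue flap of 50 g, 34 mm wide, 0 shut and level, stop at 1.4. Hinge line along the base's y, 26 mm behind the bolt (+x), 34 mm above the bench; the tab's centre lies 76 mm in front of it and 11 mm above, and goes up and back as it opens. It falls shut when let go. The tab may turn in the fingers: the tool can stay vertical
- keeper_b (a joint): the same, keeper of bolt_b
- keeper_c (a joint): the same, keeper of bolt_c
- loupe: black loupe, 37 x 37 x 34 mm, loose, a bystander left of the base; origin at the centre of its underside
- tweezers_d: bright steel tweezers lying flat, 12 (x) x 119 (y) x 9 mm, loose, a bystander left of the base; origin at the centre of the underside
- vial_c: small vial with a white cap, 18 x 18 x 38 mm, loose, a bystander right of the base and farther back; origin at the centre of its underside

How it is judged:
On the way, in this order (a step that is already met when the one before it is completed fails the run):
1. the pin is fully home in the base's hole, upright and let go (z of pin in the frame of base_hole0 below -0.015 m and horizontal distance between pin and base_hole0 below 0.004 m and angle between pin's own z axis and vertical below 0.12 rad and contact force between the fingers and pin below 0.1 N), for 0.2 s.
2. the left bolt is tapped (pressed from above by about 3 N or more) (horizontal distance between the grasp point and bolt_left below 0.025 m and (value of joint any of bolt_a, bolt_c above 0.0003 m or value of joint bolt_b above 0.003 m)).
3. the middle bolt is tapped (pressed from above by about 3 N or more) (horizontal distance between the grasp point and bolt_middle below 0.025 m and (value of joint any of bolt_a, bolt_c above 0.0003 m or value of joint bolt_b above 0.003 m)).
4. the right bolt is tapped (pressed from above by about 3 N or more) (horizontal distance between the grasp point and bolt_right below 0.025 m and (value of joint any of bolt_a, bolt_c above 0.0003 m or value of joint bolt_b above 0.003 m)).
5. the loose bolt's keeper is lifted past 0.8 rad (value of joint keeper_b between 0.8 and 1.38 rad), for 0.3 s.
At the end, for the whole second after the job is handed in: The keeper of the loose bolt is held still by the fingers between 0.8 and 1.38 rad open, the other two keepers are shut (under 0.15 rad), and the pin stands in the base's hole with its foot at least 15 mm below the mouth (home is 18 mm), within 4 mm of its centre and 0.12 rad of upright (all of step 5 and value of joint each of keeper_a, keeper_c below 0.15 rad and contact force between the fingers and anything else above 0.2 N and velocity of joint keeper_b between -0.2 and 0.2 rad/s and z of pin in the frame of base_hole0 below -0.015 m and horizontal distance between pin and base_hole0 below 0.004 m and angle between pin's own z axis and vertical below 0.12 rad); the arm keeps its last pose, push and grip.
It fails at once if the keeper of a tight bolt is lifted (over 0.4 rad) (value of joint any of keeper_a, keeper_c above 0.4 rad).
It fails at once if a bystander (loupe, tweezers left of the base, vial) is moved by more than 20 mm (distance of any of loupe, tweezers_d, vial_c from where it was at the start of the episode above 0.02 m).
It also fails if it takes over 54 s, if anything falls off the work surface, if the arm or the gripper's body presses on something with over 40 N, if the wrist force passes 120 N, or if a joint passes its speed limit or range.

## Working session

There is one attempt and no reset: what is moved stays moved. The work goes in short steps, Python scripts to look and compute and a shell command to move; the robot and the scene stay as the last step left them, time stands still between calls to the robot, and variables do not carry over. Pictures are saved under pics/ and viewed, on a budget of 10 in all, crops included, one or two more only if the job needs it, and the job is handed in when it is done.

```bash
mkdir -p pics; cat > h.py <<'E'
import numpy as np, cv2
from scipy.spatial.transform import Rotation as R
from station import manip, snapshot, find_in
def w(p,c): return R.from_quat(p["orientation"]).apply(np.asarray(c))+np.array(p["eye"])
def cloud(p):
    h,wd=p["depth"].shape
    u,v=np.meshgrid(np.arange(wd),np.arange(h))
    K=np.array([[p["fx"],0,p["cx"]],[0,p["fy"],p["cy"]],[0,0,1]])
    q=cv2.undistortPoints(np.stack([u,v],-1).reshape(-1,1,2).astype(np.float64),K,np.array(p["D"])).reshape(h,wd,2)
    d=p["depth"][...,None]
    return (np.concatenate([q*d,d],-1).reshape(-1,3)@R.from_quat(p["orientation"]).as_matrix().T+np.array(p["eye"])).reshape(h,wd,3)
def save(p,n,crop=None,s=1):
    im=p["color"][...,::-1]
    if crop: im=im[crop[1]:crop[3],crop[0]:crop[2]]
    cv2.imwrite("pics/"+n,cv2.resize(im,None,fx=s,fy=s,interpolation=cv2.INTER_CUBIC))
def st():
    s=manip.get_state(); print(round(s["clock"],2),np.round(s["ee_pos"],4),np.round(R.from_quat(s["eef_rot"]).as_matrix(),3).tolist(),np.round(s["force"],1),s["width"])
E
python3 - <<'E'
from h import *
st()
t=snapshot("top"); s=snapshot("scene")
both=np.hstack([t["color"],s["color"]])[...,::-1]
save(t,"top1.png",s=1.5); save(s,"scene1.png",s=1.5)
print(t["eye"],s["eye"])
for n,p in(("top",t),("scene",s)):
  for th in("base","pin","stand","bolt_a","keeper_a","loupe","tweezers_d","vial_c"):
    for r in find_in(p,th)[:4]: print(n,th,round(r["conf"],2),np.round(w(p,r["centre"]),3))
E
```

```text
0.0 [ 0.2345 -0.5791  0.404 ] [[-0.927, -0.001, 0.375], [-0.375, 0.001, -0.927], [0.0, -1.0, -0.002]] [-1.5 -0.5  0.3] 0.09168010395656404
[0.37160899 0.02024782 1.64582975] [-0.20160912  0.5568631   0.91380883]
top base 0.66 [ 0.557 -0.003  0.024]
top stand 0.61 [ 0.458 -0.294  0.015]
top bolt_a 0.51 [ 0.559 -0.005  0.027]
top keeper_a 0.7 [ 0.535 -0.098  0.038]
top keeper_a 0.58 [ 0.553 -0.005  0.035]
top keeper_a 0.28 [ 0.551 -0.004  0.026]
top loupe 0.61 [0.5   0.293 0.032]
scene base 0.79 [0.534 0.009 0.023]
scene stand 0.76 [ 0.451 -0.288  0.017]
scene stand 0.2 [0.534 0.012 0.02 ]
scene keeper_a 0.67 [ 0.52  -0.095  0.034]
scene keeper_a 0.65 [0.551 0.099 0.034]
scene keeper_a 0.62 [ 0.539 -0.003  0.036]
scene loupe 0.79 [0.498 0.293 0.025]
scene tweezers_d 0.49 [0.657 0.337 0.005]
```

View pics/top1.png

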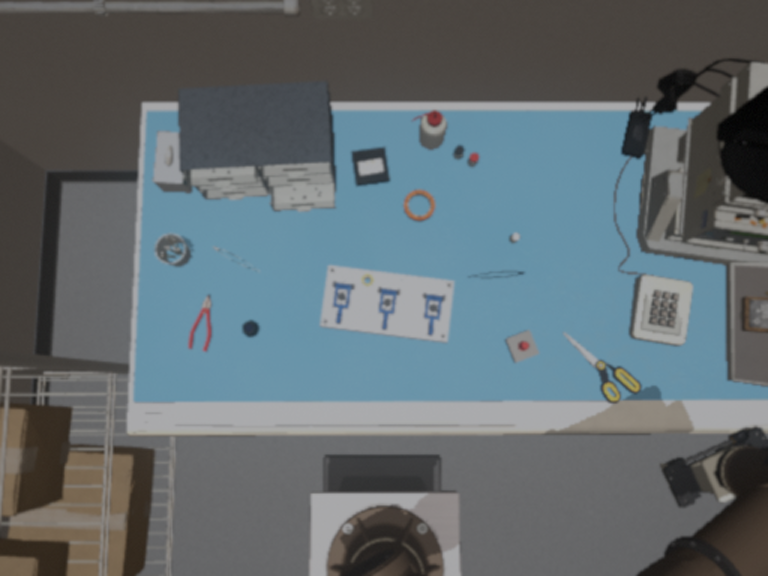

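View pics/scene1.png

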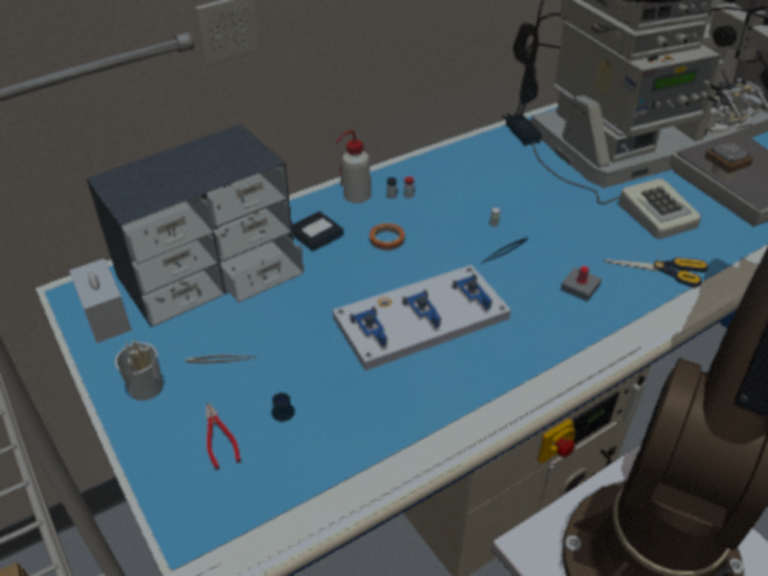

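The top view shows the base centred near (387,303), the brass hole at (367,281), the pin at (524,346) in its stand, the loupe at (250,328), the vial at (515,238) and light tweezers at (235,260). Next I fit the plate and the pin.

```bash
cat > m.py <<'E'
from h import *
acc=[]
def run():
    out={}
    for n in("top","scene"):
        p=snapshot(n); c=cloud(p); im=p["color"].astype(int); hsv=cv2.cvtColor(p["color"],cv2.COLOR_RGB2HSV).astype(int)
        x,y,z=c[...,0],c[...,1],c[...,2]
        box=(abs(x-.555)<.13)&(abs(y)<.2)&(z>.014)&(z<.07)
        q=c[box][:,:2].astype(np.float32)
        (cx,cy),(a,b),ang=cv2.minAreaRect(q*1000); print(n,"plate",cx,cy,a,b,ang,"z",np.median(z[box]))
        r=(im[...,0]>1.8*im[...,1])&(im[...,0]>1.8*im[...,2])&(im[...,0]>60)&(abs(x-.46)<.08)&(abs(y+.29)<.08)
        print(" pin red",r.sum(),c[r].mean(0).round(4),c[r][:,2].max().round(3), "top", c[r&(z>.044)].mean(0).round(4))
        g=(abs(x-.455)<.07)&(abs(y+.29)<.07)&(z>.012)
        print(" stand",cv2.minAreaRect(c[g][:,:2].astype(np.float32)*1000))
        br=(hsv[...,0]>15)&(hsv[...,0]<35)&(hsv[...,1]>50)&(abs(x-.6)<.06)&(abs(y-.05)<.04)&(z>.01)
        print(" brass",br.sum(),c[br].mean(0).round(4))
        bl=(im[...,2]>1.8*im[...,0])&(hsv[...,0]>100)&(abs(x-.555)<.1)&(abs(y)<.16)&(z>.028)
        k,l,s,ce=cv2.connectedComponentsWithStats(bl.astype(np.uint8))
        for i in range(1,k):
            if s[i,4]>15: m=l==i; print("  blue",s[i,4],c[m].mean(0).round(4),cv2.minAreaRect(c[m][:,:2].astype(np.float32)*1000))
        dk=(im.max(-1)<70)&(z>.04)&(abs(x-.555)<.08)&(abs(y)<.16)
        k,l,s,ce=cv2.connectedComponentsWithStats(dk.astype(np.uint8))
        for i in range(1,k):
            if s[i,4]>5: print("  dark",s[i,4],c[l==i].mean(0).round(4))
run()
E
python3 m.py
```

```text
top plate 523.7783203125 -17.511398315429688 316.69757080078125 199.35203552246094 82.53742980957031 z 0.024733539107205327
 pin red 10 [ 0.4616 -0.2976  0.0496] 0.054 top [ 0.4615 -0.2975  0.0503]
 stand ((457.197021484375, -290.18096923828125), (59.91039276123047, 125.75147247314453), 19.73633575439453)
 brass 0 [nan nan nan]
  blue 16 [0.592  0.0927 0.0367] ((592.0088500976562, 92.90440368652344), (26.84081268310547, 5.279836654663086), 83.222900390625)
scene plate 555.4326782226562 -7.5620880126953125 282.27008056640625 142.5311279296875 82.0876235961914 z 0.023040861296475923
 pin red 33 [ 0.454  -0.297   0.0265] 0.053 top [ 0.4586 -0.2986  0.0476]
 stand ((458.9215393066406, -300.10601806640625), (56.239219665527344, 61.65425109863281), 17.97366714477539)
 brass 24 [0.6091 0.0353 0.0199]
  blue 119 [ 0.528  -0.102   0.0372] ((527.1333618164062, -104.10835266113281), (33.954044342041016, 87.35283660888672), 86.33502960205078)
  blue 117 [ 0.5419 -0.0032  0.0374] ((538.732666015625, -6.172079086303711), (35.30051040649414, 85.99653625488281), 84.9959487915039)
  blue 135 [0.5565 0.0957 0.0383] ((551.2308959960938, 92.51092529296875), (36.89008712768555, 87.39582061767578), 85.1856918334961)
  dark 25 [ 0.5382 -0.1029  0.0454]
  dark 25 [ 0.5505 -0.0037  0.0463]
  dark 10 [ 0.4894 -0.0945  0.0453]
  dark 25 [0.5635 0.0944 0.0464]
  dark 7 [0.5026 0.0033 0.0445]
  dark 7 [0.5127 0.1021 0.0441]m.py:16: RuntimeWarning: Mean of empty slice.
  print(" brass",br.sum(),c[br].mean(0).round(4))
  ret = um.true_divide(
```

```bash
cat > m2.py <<'E'
from h import *
def ray(p,uv,z):
    K=np.array([[p["fx"],0,p["cx"]],[0,p["fy"],p["cy"]],[0,0,1]])
    q=cv2.undistortPoints(np.asarray(uv,float).reshape(-1,1,2),K,np.array(p["D"])).reshape(-1,2)
    d=R.from_quat(p["orientation"]).apply(np.c_[q,np.ones(len(q))]); e=np.array(p["eye"])
    return (e+d*((z-e[2])/d[:,2])[:,None])[:,:2]
def meas(n):
    p=snapshot(n); im=p["color"].astype(int); hsv=cv2.cvtColor(p["color"],cv2.COLOR_RGB2HSV).astype(int)
    h,wd=im.shape[:2]; uv=np.stack(np.meshgrid(np.arange(wd),np.arange(h)),-1).reshape(-1,2)
    g=lambda z: ray(p,uv,z).reshape(h,wd,2)
    P=g(.024); nb=(abs(P[...,0]-.555)<.12)&(abs(P[...,1])<.18)
    bg=(hsv[...,0]>90)&(hsv[...,0]<108)&(hsv[...,1]>90)
    k,l,s,_=cv2.connectedComponentsWithStats((nb&~bg).astype(np.uint8)); i=1+np.argmax(s[1:,4])
    print(n,"plate",cv2.minAreaRect(P[l==i].astype(np.float32)*1000))
    wr=np.where(nb&(l==i)&(hsv[...,0]>12)&(hsv[...,0]<40)&(hsv[...,1]>35),hsv[...,1],0).astype(float)
    print(" brass",(wr>0).sum(),(P*wr[...,None]).sum((0,1))/wr.sum())
    Q=g(.045); near=np.hypot(Q[...,0]-.46,Q[...,1]+.295)<.05
    wr=np.clip(im[...,0]-1.6*np.maximum(im[...,1],im[...,2]),0,None)*near*1.
    print(" pin z.045",(Q*wr[...,None]).sum((0,1))/wr.sum(),"z.05",(g(.05)*wr[...,None]).sum((0,1))/wr.sum())
    return p
if __name__=="__main__":
    p=meas("top"); save(p,"c1.png",(200,165,370,250),4.5)
    s=meas("scene")
E
python3 m2.py
```

```text
top plate ((555.6646118164062, -4.9834442138671875), (290.6479797363281, 148.19358825683594), 82.55815887451172)
 brass 17 [0.61118841 0.0374462 ]
 pin z.045 [ 0.46155692 -0.29900359] z.05 [ 0.46127598 -0.29800644]
scene plate ((546.5809936523438, -2.4478759765625), (287.3926086425781, 155.37123107910156), 82.63185119628906)
 brass 43 [0.60648558 0.03745863]
 pin z.045 [ 0.45506492 -0.29546743] z.05 [ 0.45128576 -0.29056226]
```

View pics/c1.png

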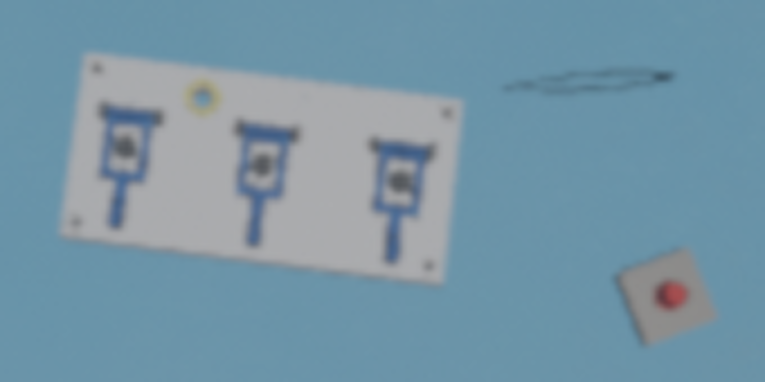

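```bash
python3 -m creep '[[[5,5,0],-0.17],[[5,5,0],-0.17],[[5,5,0],-0.17],[[5,5,-5],0],[[2,5,-5],0],[[0,3,0],0]]' 0
```

```text
clock: 1.85
ee_pos: [0.4235, -0.333, 0.3255]
eef_rot: [-0.051, -0.704, 0.707, 0.049]
force: [0.5, -0.5, 1.1]
width: 0.0464
```

The crop shows the brass ring at about (203,98), three shut keepers, and the pin at (671,294) on the stand. Both cameras put the pin at about (0.461,-0.298) and the hole at about (0.609,0.037).

```bash
python3 -m creep '[[[3.75,3.5,0],0],[[0,0,-4],0],[[0,0,-3],0],[[0,0,0],0]]' 0; python3 -c "
from h import *
st()"
```

```text
clock: 2.35
ee_pos: [0.4637, -0.2933, 0.2545]
eef_rot: [-0.05, -0.704, 0.707, 0.046]
force: [-0.7, 0.5, 0.1]
width: 0.046
2.35 [ 0.4637 -0.2933  0.2545] [[-0.991, 0.005, -0.135], [0.135, -0.003, -0.991], [-0.005, -1.0, 0.003]] [-0.7  0.5  0.1] 0.046008061703958075
```

```bash
python3 -m creep '[[[-0.25,-0.45,0],0],[[0,0,-2.5],0],[[0,0,-1.5],0],[[0,0,-0.5],0],[[0,0,0],0]]' 0; python3 -c "
from h import *
s=snapshot('scene'); save(s,'g1.png',(330,140,430,215),7)"
```

```text
clock: 2.98
ee_pos: [0.462, -0.3013, 0.2136]
eef_rot: [-0.053, -0.703, 0.708, 0.045]
force: [0.2, 0.4, 0.4]
width: 0.0457
```

View pics/g1.png

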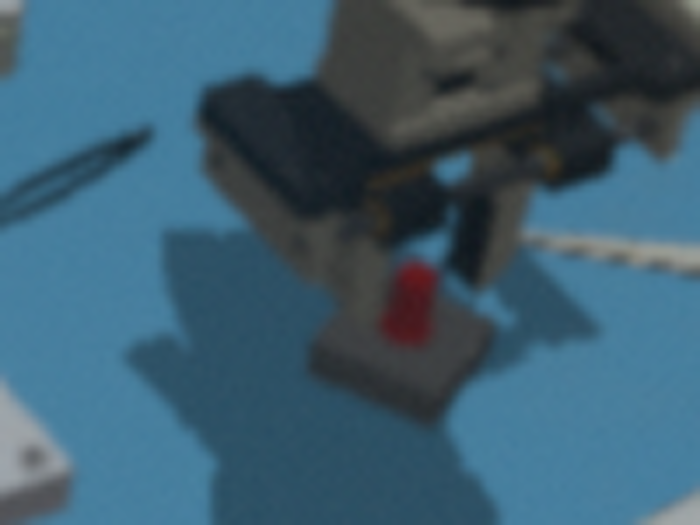

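The crop shows the red pin (410,305) between the two fingers, so I lower a little and close.

```bash
python3 -m creep '[[[0,0.2,-0.7],0],[[0,0,0],0],[[0,0,0],0],[[0,0,0],0],[[0,0,0],0],[[0,0,0],0]]' -1 15; python3 -m creep '[[[0,0,2],0],[[0,0,3],0],[[0,0,3],0],[[0,0,0],0]]'; python3 - <<'E'
from h import *
st()
for n in("scene","top"):
    p=snapshot(n); c=cloud(p); im=p["color"].astype(int)
    x,y,z=c[...,0],c[...,1],c[...,2]
    r=(im[...,0]>1.7*im[...,1])&(im[...,0]>1.7*im[...,2])&(im[...,0]>50)&(abs(x-.46)<.06)&(abs(y+.3)<.06)
    print(n,r.sum(),c[r].mean(0) if r.sum() else 0, c[r][:,2].min() if r.sum() else 0)
    if n=="scene": save(p,"g2.png",(330,120,430,215),7)
E
```

```text
clock: 3.78
ee_pos: [0.4625, -0.2993, 0.2075]
eef_rot: [-0.054, -0.703, 0.708, 0.044]
force: [-0.9, -0.2, -1.3]
width: 0.0162
clock: 4.28
ee_pos: [0.4622, -0.2994, 0.2892]
eef_rot: [-0.053, -0.703, 0.708, 0.044]
force: [-0.2, -0.5, -1.0]
width: 0.0166
4.28 [ 0.4622 -0.2994  0.2892] [[-0.99, 0.012, -0.138], [0.138, -0.009, -0.99], [-0.013, -1.0, 0.007]] [-0.2 -0.5 -1. ] 0.01660910476125503
scene 36 [ 0.4544311  -0.29843132  0.11995327] 0.10173109931225677
top 0 0 0
```

View pics/g2.png

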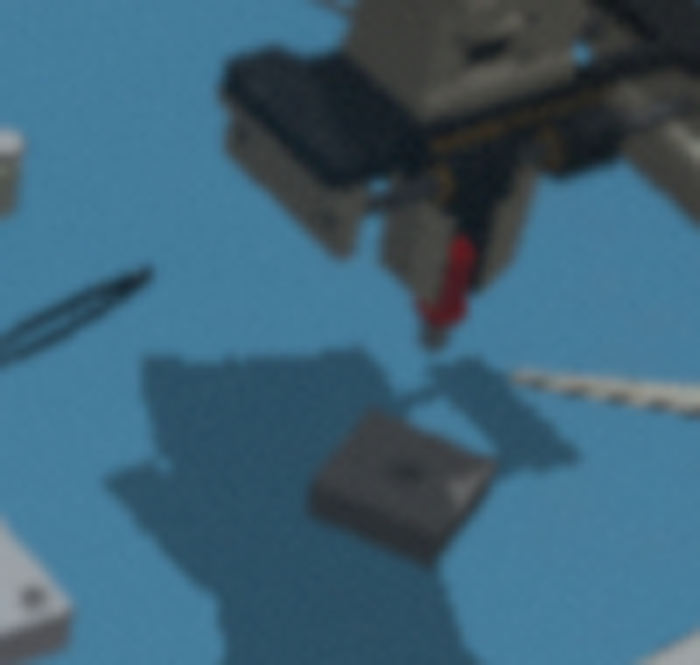

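The pin is gripped (16.6 mm) and lifted out upright. Now I move above the hole.

```bash
python3 -m creep '[[[2.4,5.4,0],0],[[2.4,5.4,0],0],[[2.4,5.4,0],0],[[2.4,5.4,0],0],[[2.4,5.4,0],0],[[2.4,5.4,0],0],[[0,0,0],0]]'; python3 - <<'E'
from h import *
st()
E
```

```text
clock: 5.25
ee_pos: [0.6043, 0.0353, 0.2771]
eef_rot: [-0.049, -0.703, 0.708, 0.052]
force: [-0.6, -0.1, -0.9]
width: 0.0164
5.25 [0.6043 0.0353 0.2771] [[-0.99, -0.005, -0.142], [0.142, -0.006, -0.99], [0.004, -1.0, 0.007]] [-0.6 -0.1 -0.9] 0.01638142807478533
```

```bash
python3 -m creep '[[[0.55,0.15,-1.5],0],[[0,0,-2],0],[[0,0,0],0]]'; python3 - <<'E'
from h import *
st()
s=snapshot("scene"); save(s,"g3.png",(215,155,325,235),7)
t=snapshot("top"); c=cloud(s); im=s["color"].astype(int); x,y,z=c[...,0],c[...,1],c[...,2]
r=(im[...,0]>1.7*im[...,1])&(im[...,0]>1.7*im[...,2])&(im[...,0]>50)&(abs(x-.6)<.06)&(abs(y-.03)<.06)
print(r.sum(),c[r].mean(0),c[r][:,2].min())
E
```

```text
clock: 5.62
ee_pos: [0.6086, 0.0341, 0.2365]
eef_rot: [-0.048, -0.702, 0.708, 0.055]
force: [0.0, 0.6, -1.0]
width: 0.0167
5.62 [0.6086 0.0341 0.2365] [[-0.989, -0.011, -0.145], [0.145, -0.008, -0.989], [0.009, -1.0, 0.01]] [ 0.   0.6 -1. ] 0.01667020249743659
53 [0.59962216 0.03838238 0.09349694] 0.048458490664376574
```

View pics/g3.png

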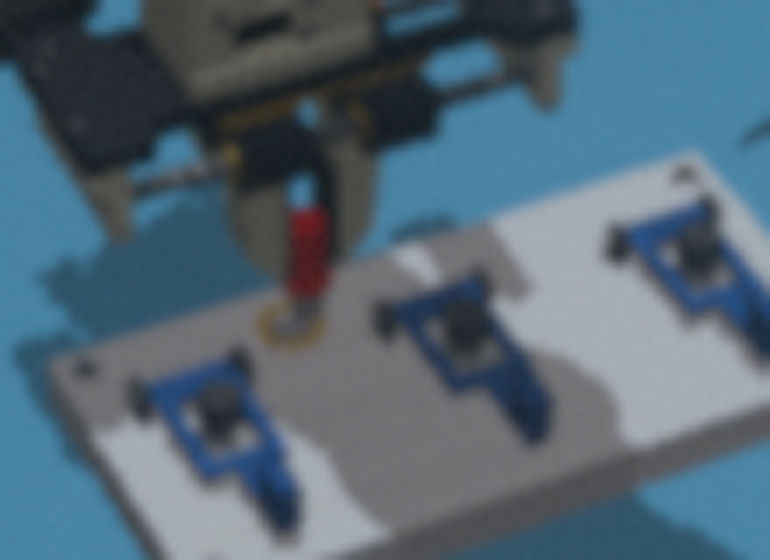

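The crop shows the shank foot near (303,318), slightly right of the brass ring centre (292,323). That means about 3.5 mm to go in +x/+y, which agrees with the pose error.

```bash
python3 -m creep '[[[0.23,0.3,0],0],[[0,0,0],0]]'; python3 - <<'E'
from h import *
st()
s=snapshot("scene"); save(s,"g4.png",(235,178,275,208),16)
E
```

```text
clock: 5.98
ee_pos: [0.6124, 0.0368, 0.2396]
eef_rot: [-0.05, -0.702, 0.708, 0.054]
force: [1.3, 0.5, -1.1]
width: 0.0164
5.97 [0.6124 0.0368 0.2396] [[-0.989, -0.006, -0.146], [0.146, -0.008, -0.989], [0.004, -1.0, 0.008]] [ 1.3  0.5 -1.1] 0.016390199395166286
```

View pics/g4.png

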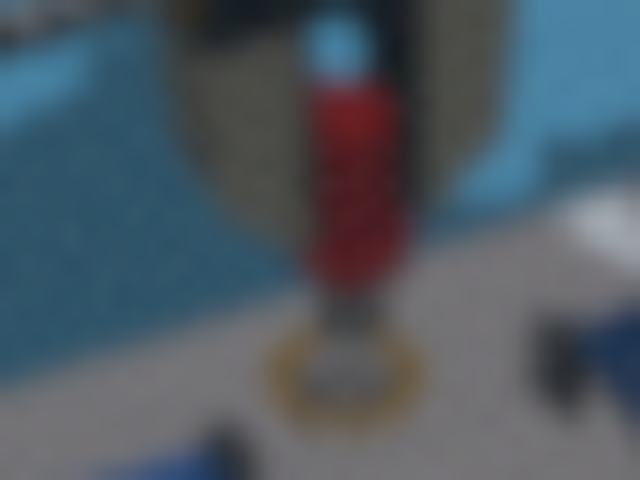

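The ring centre is at about (345,378) and the pin axis at about (355), so the pin is 1–2 mm to the right. I nudge it and lower gently.

```bash
python3 -m creep '[[[0,0.15,0],0],[[0,0,-0.5],0],[[0,0,-0.3],0],[[0,0,-0.2],0],[[0,0,0],0]]'
```

```text
clock: 6.65
ee_pos: [0.6123, 0.0382, 0.2293]
eef_rot: [-0.05, -0.702, 0.708, 0.053]
force: [0.3, -0.2, -0.8]
width: 0.0164
```

```bash
python3 -m creep '[[[0,0,-0.3],0],[[0,0,-0.2],0],[[0,0,0],0]]'
```

```text
clock: 7.02
ee_pos: [0.6123, 0.0382, 0.224]
eef_rot: [-0.05, -0.702, 0.708, 0.053]
force: [-0.3, -0.6, -0.9]
width: 0.0164
```

```bash
python3 -m creep '[[[0,0,-0.5],0],[[0,0,-0.5],0],[[0,0,-0.2],0],[[0,0,0],0]]'; python3 - <<'E'
from h import *
st()
s=snapshot("scene"); save(s,"g5.png",(225,168,285,213),12)
E
```

```text
clock: 7.52
ee_pos: [0.6123, 0.0381, 0.2114]
eef_rot: [-0.05, -0.702, 0.708, 0.053]
force: [-1.4, 0.3, 4.9]
width: 0.016
7.53 [0.6123 0.0381 0.2114] [[-0.989, -0.005, -0.146], [0.146, -0.008, -0.989], [0.004, -1.0, 0.008]] [-1.4  0.3  4.9] 0.015956322000307662
```

View pics/g5.png

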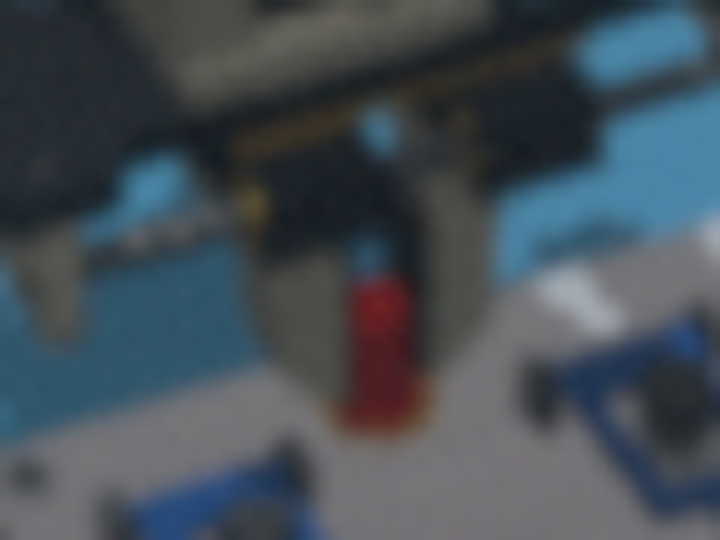

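The collar covers the ring and the contact force is 4.9 N at the expected height (0.2114), so the pin is home. I release it and rise.

```bash
python3 -m creep '[[[0,0,0],0],[[0,0,0],0],[[0,0,0],0],[[0,0,0],0]]' -0.35; python3 -m creep '[[[0,0,2],0],[[0,0,3],0],[[0,0,2],0],[[0,0,0],0]]'; python3 -m creep '[[[-2,2.8,0],0],[[-2,2.8,0],0],[[0,0,0],0],[[0,0,0],0]]' -1 10
python3 - <<'E'
from h import *
st()
s=snapshot("scene"); save(s,"g6.png",(210,150,340,245),6)
c=cloud(s); im=s["color"].astype(int); x,y,z=c[...,0],c[...,1],c[...,2]
r=(im[...,0]>1.7*im[...,1])&(im[...,0]>1.7*im[...,2])&(im[...,0]>50)&(abs(x-.6)<.06)&(abs(y-.03)<.06)
print(r.sum(),c[r].mean(0),c[r][:,2].max())
E
```

```text
clock: 8.07
ee_pos: [0.6125, 0.0382, 0.2113]
eef_rot: [-0.05, -0.702, 0.708, 0.053]
force: [-0.3, -1.1, 0.5]
width: 0.0299
clock: 8.57
ee_pos: [0.6121, 0.0381, 0.2825]
eef_rot: [-0.05, -0.702, 0.708, 0.054]
force: [1.4, -0.0, 0.1]
width: 0.0296
clock: 9.07
ee_pos: [0.5705, 0.0943, 0.279]
eef_rot: [-0.05, -0.702, 0.709, 0.055]
force: [0.2, -1.1, 0.8]
width: 0.0008
9.07 [0.5705 0.0943 0.279 ] [[-0.989, -0.008, -0.147], [0.147, -0.009, -0.989], [0.007, -1.0, 0.01]] [ 0.2 -1.1  0.8] 0.0007965017046560777
52 [0.60265085 0.04005019 0.0394547 ] 0.05578230556567498
```

View pics/g6.png

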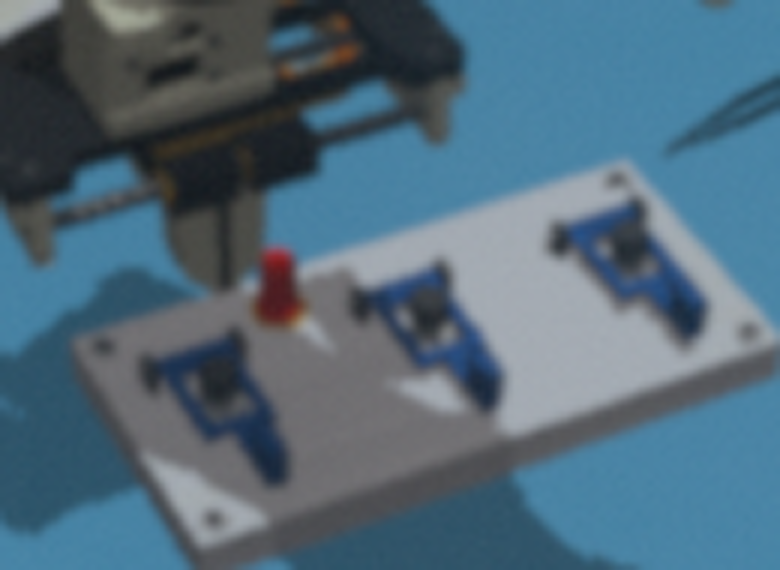

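The pin stands upright and home at (278,285). The closed fingertips (218,288) are above the left bolt (218,370). I lower to tap.

```bash
python3 -m creep '[[[0,0,-3],0],[[0,0,-1.3],0],[[0,0,-0.3],0],[[0,0,0],0]]'; python3 -m creep '[[[0,0,-0.3],0],[[0,0,0],0]]'
```

```text
clock: 9.62
ee_pos: [0.5723, 0.0916, 0.2319]
eef_rot: [-0.051, -0.701, 0.709, 0.056]
force: [0.8, -0.3, -0.0]
width: 0.0003
clock: 9.88
ee_pos: [0.5728, 0.0916, 0.2299]
eef_rot: [-0.052, -0.702, 0.709, 0.055]
force: [-0.3, -0.3, -0.1]
width: 0.0003
```

```bash
python3 -m creep '[[[0,0,-0.25],0],[[0,0,0],0]]';python3 -m creep '[[[0,0,-0.25],0],[[0,0,0],0]]'
```

```text
clock: 10.12
ee_pos: [0.5731, 0.0917, 0.228]
eef_rot: [-0.052, -0.702, 0.708, 0.055]
force: [-0.8, -0.9, 1.4]
width: 0.0006
clock: 10.38
ee_pos: [0.5731, 0.0916, 0.2276]
eef_rot: [-0.053, -0.702, 0.708, 0.055]
force: [-2.7, -0.0, 3.0]
width: 0.0004
```

```bash
python3 -m creep '[[[0,0,-0.4],0]]';python3 -m creep '[[[0,0,-0.4],0]]'
```

```text
clock: 10.5
ee_pos: [0.5733, 0.0916, 0.2262]
eef_rot: [-0.053, -0.702, 0.708, 0.054]
force: [-15.1, -3.0, 55.2]
width: 0.0007
clock: 10.62
ee_pos: [0.5732, 0.0916, 0.2261]
eef_rot: [-0.054, -0.702, 0.708, 0.054]
force: [-18.6, -4.0, 58.7]
width: 0.0007
```

The left bolt is tight: force rose steeply over about 1.5 mm. Next is the middle bolt, with smaller steps.

```bash
python3 -m creep '[[[0,0,2],0],[[0,0,0.5],0],[[-0.7,-4.9,0],0],[[-0.7,-4.9,0],0],[[0,0,0],0]]'
```

```text
clock: 11.25
ee_pos: [0.5585, -0.0078, 0.2518]
eef_rot: [-0.053, -0.702, 0.708, 0.053]
force: [0.4, -0.5, -1.0]
width: 0.0004
```

```bash
python3 -m creep '[[[0,0,-1.9],0],[[0,0,-0.3],0],[[0,0,0],0]]'; for i in 1; do python3 -m creep '[[[0,0,-0.2],0]]'; python3 -m creep '[[[0,0,-0.2],0]]';python3 -m creep '[[[0,0,-0.2],0]]';python3 -m creep '[[[0,0,-0.2],0]]'; done
```

```text
clock: 11.62
ee_pos: [0.5584, -0.0066, 0.2285]
eef_rot: [-0.053, -0.703, 0.708, 0.053]
force: [1.4, -0.2, -0.5]
width: 0.0005
clock: 11.75
ee_pos: [0.5586, -0.0064, 0.2271]
eef_rot: [-0.053, -0.703, 0.708, 0.053]
force: [-5.7, -3.7, 20.9]
width: 0.0004
clock: 11.88
ee_pos: [0.5586, -0.0063, 0.2269]
eef_rot: [-0.053, -0.703, 0.708, 0.053]
force: [-9.3, -1.5, 29.0]
width: 0.0006
clock: 12.0
ee_pos: [0.5586, -0.0063, 0.227]
eef_rot: [-0.053, -0.702, 0.708, 0.052]
force: [-9.9, -1.1, 26.2]
width: 0.0004
clock: 12.12
ee_pos: [0.5584, -0.0063, 0.227]
eef_rot: [-0.053, -0.702, 0.708, 0.052]
force: [-9.4, -1.2, 23.0]
width: 0.0004
```

The middle bolt is also tight. Now the right one.

```bash
python3 -m creep '[[[0,0,2],0],[[0,0,0.5],0],[[-0.7,-4.9,0],0],[[-0.6,-4.9,0],0],[[0,0,0],0],[[0,0,-1.9],0],[[0,0,-0.2],0],[[0,0,0],0]]';  python3 -m creep '[[[0,0,-0.2],0]]'; python3 -m creep '[[[0,0,-0.2],0]]';python3 -m creep '[[[0,0,-0.2],0]]';python3 -m creep '[[[0,0,-0.2],0]]'
```

```text
clock: 13.12
ee_pos: [0.5464, -0.1025, 0.2324]
eef_rot: [-0.053, -0.703, 0.707, 0.048]
force: [0.3, -0.5, -1.1]
width: 0.0005
clock: 13.25
ee_pos: [0.5467, -0.1019, 0.2308]
eef_rot: [-0.053, -0.703, 0.707, 0.048]
force: [0.5, -1.1, 0.2]
width: 0.0003
clock: 13.38
ee_pos: [0.5469, -0.1015, 0.229]
eef_rot: [-0.053, -0.704, 0.707, 0.047]
force: [0.3, -0.4, 0.3]
width: 0.0004
clock: 13.5
ee_pos: [0.547, -0.1014, 0.2272]
eef_rot: [-0.053, -0.704, 0.707, 0.047]
force: [0.3, -1.2, 1.2]
width: 0.0005
clock: 13.62
ee_pos: [0.547, -0.1014, 0.2252]
eef_rot: [-0.053, -0.704, 0.707, 0.047]
force: [-1.3, 0.6, 1.6]
width: 0.0005
```

```bash
python3 -m creep '[[[0,0,-0.2],0]]'; python3 -m creep '[[[0,0,-0.2],0]]';python3 -m creep '[[[0,0,-0.1],0]]'; python3 -m creep '[[[0,0,-0.1],0]]'
```

```text
clock: 13.75
ee_pos: [0.547, -0.1015, 0.2232]
eef_rot: [-0.053, -0.704, 0.707, 0.047]
force: [0.1, 0.3, 3.2]
width: 0.0007
clock: 13.88
ee_pos: [0.5471, -0.1014, 0.2217]
eef_rot: [-0.053, -0.704, 0.707, 0.047]
force: [-5.3, 0.7, 24.1]
width: 0.0004
clock: 14.0
ee_pos: [0.5471, -0.1015, 0.2218]
eef_rot: [-0.053, -0.704, 0.707, 0.047]
force: [-6.7, 1.5, 22.1]
width: 0.0007
clock: 14.12
ee_pos: [0.547, -0.1015, 0.2219]
eef_rot: [-0.053, -0.704, 0.707, 0.047]
force: [-5.8, 1.4, 18.2]
width: 0.0006
```

The right bolt sinks 6 mm, so it is the loose one. I go to the right keeper's tab.

```bash
python3 -m creep '[[[0,0,2],0],[[0,0,3],0],[[-2.5,0.2,0],0],[[-2.5,0.2,0],0],[[0,0,0],0]]' -0.15; python3 - <<'E'
from h import *
st()
s=snapshot("scene"); save(s,"g7.png",(260,160,350,225),8)
E
```

```text
clock: 14.75
ee_pos: [0.4963, -0.0974, 0.2732]
eef_rot: [-0.054, -0.704, 0.707, 0.046]
force: [0.5, 0.1, -0.0]
width: 0.0387
14.75 [ 0.4963 -0.0974  0.2732] [[-0.99, 0.01, -0.141], [0.141, -0.006, -0.99], [-0.011, -1.0, 0.004]] [ 0.5  0.1 -0. ] 0.038653098344203406
```

View pics/g7.png

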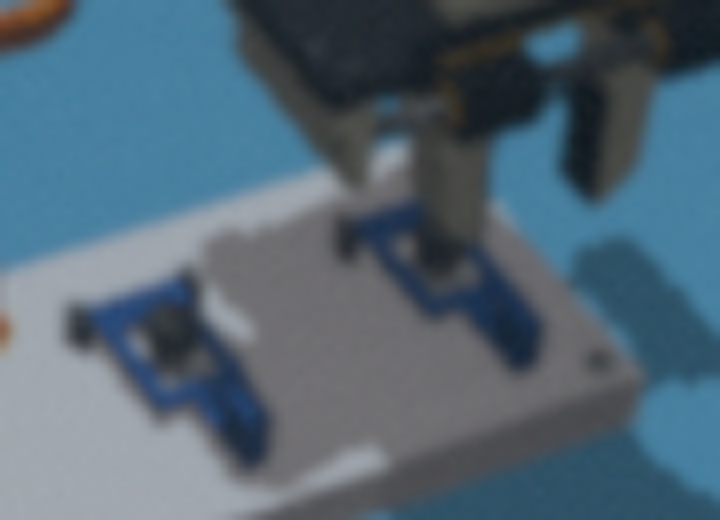

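The tab is at (520,345) and the open fingers straddle its column at x≈527. I descend and pinch.

```bash
python3 -m creep '[[[-0.2,0,-3],0],[[0,0,-2],0],[[0,0,-0.6],0],[[0,0,0],0]]'; python3 -m creep '[[[0,0,-0.5],0],[[0,0,0],0]]'
```

```text
clock: 15.3
ee_pos: [0.4998, -0.0976, 0.2164]
eef_rot: [-0.056, -0.704, 0.707, 0.044]
force: [0.4, 1.1, 0.5]
width: 0.0391
clock: 15.55
ee_pos: [0.5006, -0.0976, 0.212]
eef_rot: [-0.057, -0.704, 0.707, 0.043]
force: [-0.4, 0.1, -0.2]
width: 0.0386
```

```bash
python3 -m creep '[[[-0.6,0,-0.3],0],[[0,0,0],0]]'; python3 -m creep '[[[0,0,0],0],[[0,0,0],0],[[0,0,0],0],[[0,0,0],0],[[0,0,0],0]]' -1 25; python3 -c "
from h import *
st()"
```

```text
clock: 15.8
ee_pos: [0.4943, -0.0976, 0.2093]
eef_rot: [-0.057, -0.704, 0.707, 0.043]
force: [-0.8, 0.4, 0.2]
width: 0.039
clock: 16.42
ee_pos: [0.4942, -0.0987, 0.2097]
eef_rot: [-0.057, -0.703, 0.707, 0.043]
force: [-0.1, -0.2, 0.6]
width: 0.0099
16.43 [ 0.4942 -0.0987  0.2097] [[-0.99, 0.02, -0.142], [0.142, -0.007, -0.99], [-0.02, -1.0, 0.005]] [-0.1 -0.2  0.6] 0.009893886235330322
```

Pinched at 9.9 mm, which matches the tab's thickness. I lift along the hinge arc.

```bash
python3 -m creep '[[[0.2,0,0.95],0],[[0.3,0,0.9],0],[[0.45,-0.05,0.85],0],[[0.5,-0.1,0.8],0],[[0,0,0],0]]'
```

```text
clock: 17.05
ee_pos: [0.5097, -0.1005, 0.2471]
eef_rot: [-0.057, -0.703, 0.708, 0.043]
force: [-0.1, -3.1, -2.3]
width: 0.0098
```

```bash
python3 -m creep '[[[0.6,-0.1,0.7],0],[[0.65,-0.1,0.65],0],[[0.75,-0.1,0.5],0],[[0.8,-0.1,0.4],0],[[0,0,0],0]]'; python3 - <<'E'
from h import *
st()
s=snapshot("scene"); save(s,"g8.png",(215,130,350,235),5.9)
E
```

```text
clock: 17.68
ee_pos: [0.5387, -0.1044, 0.2701]
eef_rot: [-0.056, -0.703, 0.707, 0.044]
force: [0.9, -2.0, -2.2]
width: 0.0096
17.68 [ 0.5387 -0.1044  0.2701] [[-0.99, 0.015, -0.141], [0.141, -0.007, -0.99], [-0.016, -1.0, 0.005]] [ 0.9 -2.  -2.2] 0.009569042974249577
```

View pics/g8.png

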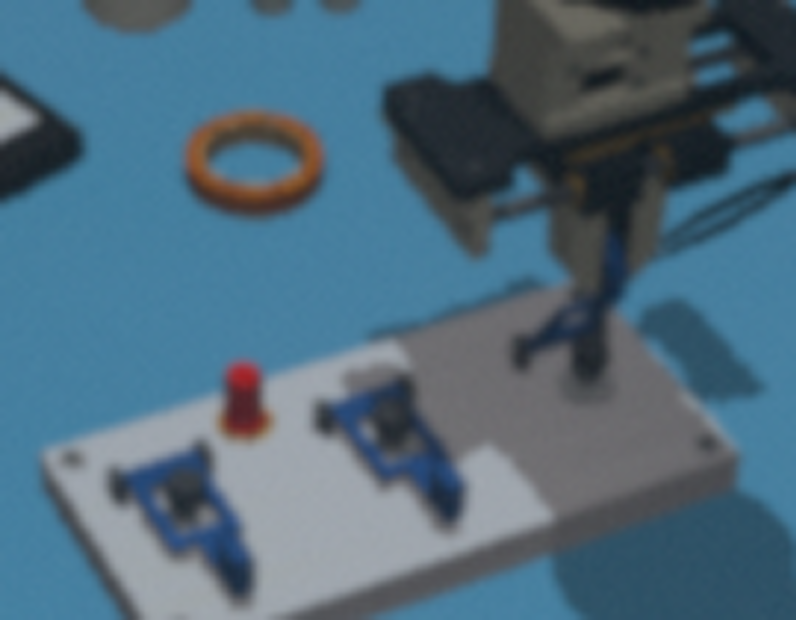

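The right keeper stands open at (575,315), held by the fingers. The pin is home at (243,400) and the other two keepers are shut. The arc puts the opening at about 1.02 rad. I let it settle, then check the bystanders and hand in.

```bash
python3 -m creep '[[[0,0,0],0],[[0,0,0],0],[[0,0,0],0],[[0,0,0],0]]' && python3 - <<'E'
from h import *
s=snapshot("scene"); t=snapshot("top")
for n,p in(("scene",s),("top",t)):
  for th in("pin","loupe","vial_c","tweezers_d"):
    for r in find_in(p,th)[:2]: print(n,th,round(r["conf"],2),np.round(w(p,r["centre"]),3))
st(); print(manip.finish_job())
E
```

```text
clock: 18.23
ee_pos: [0.5385, -0.1044, 0.2702]
eef_rot: [-0.056, -0.703, 0.707, 0.044]
force: [0.7, -2.5, -4.0]
width: 0.0099
scene pin 0.5 [0.603 0.035 0.04 ]
scene loupe 0.51 [0.497 0.295 0.026]
scene tweezers_d 0.7 [0.655 0.337 0.005]
18.73 [ 0.5385 -0.1044  0.2702] [[-0.99, 0.017, -0.141], [0.141, -0.007, -0.99], [-0.017, -1.0, 0.005]] [-0.5 -2.3 -3.3] 0.01007943169503913
the job is handed in; nothing more can be done
None
```

The job is handed in at about 18.7 s. The pin is home, the right bolt is the loose one, and its keeper is held open at about 1.02 rad (58°). The hand-in reports no verdict.

- **Pin:** It went in with no side resistance and seated at about 5 N at the height expected for fully home. After I let go, the picture showed it upright in the brass ring.
- **Taps, left to right:** The left and middle bolts stopped almost at once. The right one sank about 6 mm before its stop. I pressed harder than the suggested 5 N: about 59 N on the left bolt and 20–30 N on the others, still under the 120 N wrist limit.
- **Keeper:** I pinched the right tab (10 mm between the fingers) and lifted it along the hinge arc. The opening comes from the tool's path, not from a direct joint reading. The arm stayed still over the last half second.
- **Last checks:** The last picture viewed showed the other two keepers shut. The detector put the loupe and tweezers within 2–3 mm of where they started. It never reported the vial, so the vial's place is not confirmed by measurement, but the arm never went near it. The last look from the top camera found none of these things.

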